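# Reload the spring-fed vial magazine

## Robot

A 7-joint arm with a two-finger parallel gripper is mounted at the origin on the work surface; the furniture and walls round the work are solid. World frame = base frame: x ahead of the robot, y to its left, z up, the work surface at z = 0. Lengths are in m, angles in rad, forces in N, time in s.
With the tool pointing down it reaches from about 0.4 to 0.875 m from the base axis. Payload 4.4 kg.
Tool frame: the origin (TCP) lies at the very end of the fingers, on their centre line; the grasp point (between the pads) lies 19 mm behind it; z points along the fingers, y is the line along which they close (so a half turn about z gives the same grasp; the last joint's range is limited). The gripper opens to 85 mm and grips with 20 to 120 N. Pads are 22 mm wide; open, the fingers measure 114 mm over their backs; the gripper's body (76 mm by 85 mm) begins 54 mm behind the grasp point. The pads swing forward as they close: fully open they stand 13 mm farther back than shut.
Start: joints at [-1.172, 0.628, 0.038, 1.517, -0.027, 0.996, -0.02], TCP at [0.291, 0.581, 0.231] pointing down, gripper open.
Joint ranges: [-3.06, 3.06], [-0.37, 2.12], [-1.25, 1.32], [0.18, 2.47], [-1.1, 4.24], [0.23, 1.98], [-2.94, 2.94]. Speed limits (rad/s): [2.57, 2.57, 3.14, 3.14, 3.14, 3.14, 3.14].

## Interface

Orientations are given as a 3x3 rotation matrix whose columns are the frame's x, y, z axes.
In Python, from workcell import env, jaws, kin, eyes gives the robot as it stands. Calls block until the motion is done:
- env.movep(position, orientation): joint-space move of the TCP to a pose.
- env.line_to(position, frame=None, speed=0.15, contact_N=None): straight line of the TCP; frame=None keeps the orientation; speed is the mean speed in m/s. With contact_N (N) it stops when the force on the tool has changed by that much, and returns True; else False.
- env.move_j(angles): joint-space move.
- jaws.gripper_to(opening, f_grip=None): finger opening in m; f_grip is the grip in N (None keeps the last); returns when the fingers have stopped.
- env.hold(seconds).
- kin.solve_ik(position, orientation): joint angles nearest the present ones, or None.
- env.get_state(): the state.
- eyes.read_camera(name): name is "scene" or "top" or "wrist"; returns (picture, depth): 384x512x3 uint8, blue, green, red; 384x512 float32, m along the optical axis (not along the pixel's ray), 0 where there is no reading.
- eyes.camera_model(name): a dict with "fx", "fy", "cx", "cy" (pixels), "extrinsics" (4x4, takes a point from camera to world coordinates); the wrist camera has in their place "T_tool_cam" (4x4, takes a point from camera to tool coordinates, whose origin is the TCP and whose axes are the flange's). Camera axes: x right, y down, z forward; pixel columns grow to the right and rows downward; lengths in m; the calibration is good to about 2 mm. A picture is of the moment at which its call begins: read the wrist's pose just before it. camera_model takes no time and is no camera call.
A pose or a line that the arm cannot do raises env.MotionError and nothing moves.
- env.hand_in(): hands the job in; it is judged then, once.
The state is a dict: "clock": time; "qpos": joint angles; "dq": joint speeds; "effort": joint torques, N m; "eef_pos": TCP position; "eef_rot": TCP orientation; "force": force on the tool from outside, world axes, zero at the start; "wrist_torque": the same for the moment, N m; "width": finger opening in m; "finger_force": force on a finger pad.
Only numpy, scipy, OpenCV 4.12 (cv2) and the standard library are available. Lean on these libraries where they do the work, as an engineer would, in place of code of your own. Each camera call takes 0.05 s, during which the arm holds its last target. There are 200 camera calls.

## Task

Reload the vial feed magazine: draw its spring follower back by the ball knob and park the knob in the side notch so that it stays back by itself. Stand the two loose vials upright in the track behind the two already there, then free the knob and ease the follower up until its spring holds the row of four against the front stop; do not force the stem in its slot, do not let the follower snap forward or ram the glass, and leave the other things on the bench where they are.

Things in the scene. Friction and masses are not known exactly. Their poses are not given: they have to be found in the camera images.
- magazine: Aluminium vial feed magazine fixed to the bench, 235 long, 64 wide, 46 high (mm). Origin: on the track's centre line at bench level, 95 behind the stop's face; x runs along the track from the front stop to the rear (the way the follower is drawn back), y to the side on which the notch lies, z up.
- track_front (a point): Where the front stop's face meets the track's floor, on the centre line (magazine x = -95, z = 8 mm); magazine axes. The track is open above for 104 mm from here: rails 6 thick, 19.2 apart, tops 24 above this floor, their upper 3 mm a chamfer that widens the mouth by 3 a side. The stop is 40 high over the bench.
- housing_top (a point): Middle of the top of the rear spring housing (magazine x = +55, z = 46 mm), which runs from x = 9 to 121 and is 44 wide; magazine axes. The knob's stem sticks up through a lengthwise slot, 7.4 wide, in this top. A low clamping screw near its front reaches z = 52 mm.
- notch_side (a point): Point (magazine x = 55, y = 13, z = 46 mm) on the +y half of the housing top: a sliding steel catch plate, clamped at a setting that is not measured. The stem, drawn back, meets the rear end of the plate's notch; there, within the last 6.5 mm, it can swing to +y, and let forward it drops 4 mm behind a lip, held at a slide value of 0.045 to 0.065 (rear end 10.5 mm more).
- follower_slide (a joint): Slide of the spring follower along the magazine's x, in m: 0 when it rests against two vials (face 34.6 mm from the stop), grows as it is drawn back, about 0.033 resting against four vials, and ends where the stem meets the rear of the notch (between 0.055 and 0.076). The spring pushes it towards the stop with 4 N at 0, 6 N at 0.034, 8 N at 0.066; it is hardly damped and snaps forward if let go.
- bolt_turn (a joint): Turn of the knob and stem about the follower's rod, in rad: 0 upright (in the slot, where it can travel), grows as the knob is swung to the notch side (magazine +y), end of the swing at 0.47. The rod's axis runs along the magazine's x at z = 22 mm, y = 0. Light friction keeps it where it is left.
- knob (a point): Centre of the black ball knob, 18 mm in diameter, on a steel stem 6 thick; 56 mm from the rod's axis, so 78 mm above the bench when upright and about 72 when swung aside. At follower value 0 it lies at magazine x = +23.6 mm.
- bolt: The knob with its stem as a solid (origin on the rod's axis under the knob).
- follower: The spring follower in the track as a solid: a block 22 long, 18 wide, with a rubber face from 9 to 36 mm above the bench that presses the row of vials towards the stop. Its origin moves with it and coincides with the magazine's origin at follower value 0; there its face is 34.6 mm from the stop's.
- vial_front: White-capped cylindrical vial, 17 mm in diameter, 52 high (cap: the top 11), about 12 g; origin at the centre of its underside, z up. Already in the magazine, against the stop.
- vial_second: Same kind of vial, already in the magazine behind the first (centre 25.9 mm from the stop's face).
- vial_a: Same kind of vial, standing loose on the bench to the right: to be loaded (either order).
- vial_b: Same kind of vial, standing loose on the bench to the right: to be loaded.
- petri_dish: Glass dish, 60 in diameter, 13 high, a bystander; origin under its centre.
- sample_cup: Tapered cup, 49 in diameter, 64 high, a bystander; origin under its centre.
- pipette_bulb: Rubber pipette bulb lying on its side, 59 x 97 x 60, a bystander; origin under its centre.

How it is judged:
On the way, in this order (a step that is already met when the one before it is completed fails the run):
1. the follower is parked: drawn back, the knob swung into the notch and let go, only the two first vials in the track (value of joint follower_slide above 0.04 m and value of joint bolt_turn above 0.3 rad and contact force between the fingers and bolt below 0.3 N and x of vial_front in the frame of magazine between -0.096 and -0.05 m and y of vial_front in the frame of magazine between -0.004 and 0.004 m and z of vial_front in the frame of magazine between 0.004 and 0.012 m and angle between each of vial_front, vial_second's own z axis and vertical below 0.15 rad and x of vial_second in the frame of magazine between -0.085 and -0.03 m and y of vial_second in the frame of magazine between -0.004 and 0.004 m and z of vial_second in the frame of magazine between 0.004 and 0.012 m), for 0.3 s.
2. all four vials stand in the track while the follower is still parked (value of joint follower_slide above 0.04 m and value of joint bolt_turn above 0.3 rad and contact force between the fingers and bolt below 0.3 N and x of vial_a in the frame of magazine between -0.07 and 0 m and y of vial_a in the frame of magazine between -0.004 and 0.004 m and z of vial_a in the frame of magazine between 0.004 and 0.012 m and angle between each of vial_a, vial_b's own z axis and vertical below 0.15 rad and x of vial_b in the frame of magazine between -0.07 and 0 m and y of vial_b in the frame of magazine between -0.004 and 0.004 m and z of vial_b in the frame of magazine between 0.004 and 0.012 m and contact force between the fingers and vial_a below 0.1 N and contact force between the fingers and vial_b below 0.1 N), for 0.2 s.
At the end, for the whole second after the job is handed in: All four vials stand still and upright (0.15 rad) on the track's floor (4 mm), in a row against the stop, within 4 mm of its centre line; the knob is upright (0.15 rad) and the follower rests on the row at joint value 0.029 to 0.038, pressing with over 2 N (x of vial_front in the frame of magazine between -0.09 and -0.082 m and y of vial_front in the frame of magazine between -0.004 and 0.004 m and z of vial_front in the frame of magazine between 0.004 and 0.012 m and angle between each of vial_front, vial_second, vial_a, vial_b's own z axis and vertical below 0.15 rad and linear speed of each of vial_front, vial_second, vial_a, vial_b below 0.02 m/s and x of vial_second in the frame of magazine between -0.073 and -0.065 m and y of vial_second in the frame of magazine between -0.004 and 0.004 m and z of vial_second in the frame of magazine between 0.004 and 0.012 m and x of vial_a in the frame of magazine between -0.056 and -0.031 m and y of vial_a in the frame of magazine between -0.004 and 0.004 m and z of vial_a in the frame of magazine between 0.004 and 0.012 m and x of vial_b in the frame of magazine between -0.056 and -0.031 m and y of vial_b in the frame of magazine between -0.004 and 0.004 m and z of vial_b in the frame of magazine between 0.004 and 0.012 m and value of joint follower_slide between 0.029 and 0.038 m and value of joint bolt_turn below 0.15 rad and (contact force between follower and vial_a above 2 N or contact force between follower and vial_b above 2 N)); the robot touches nothing.
It fails at once if the follower snaps forward faster than 0.4 m/s (velocity of joint follower_slide below -0.4 m/s).
It fails at once if the knob's stem is forced against the magazine (its notch or slot) with more than 40 N (contact force between bolt and magazine above 40 N).
It fails at once if the follower strikes or presses on a vial with more than 20 N (contact force between follower and vial_front above 20 N or contact force between follower and vial_second above 20 N or contact force between follower and vial_a above 20 N or contact force between follower and vial_b above 20 N).
It fails at once if a vial is tipped over (angle between any of vial_front, vial_second, vial_a, vial_b's own z axis and vertical above 0.7 rad).
It fails at once if a bystander is moved by more than 25 mm (distance of any of petri_dish, sample_cup, pipette_bulb from where it was at the start of the episode above 0.025 m).
It also fails if it takes over 72 s, if anything falls off the work surface, if the arm or the gripper's body presses on something with over 40 N, if the wrist force passes 120 N, or if a joint passes its speed limit or range.

## Working session

There is one attempt and no reset: what is moved stays moved. The work goes in short steps, each a Python script; the robot and the scene stay as the last script left them, time stands still between calls to the robot, and variables do not carry over. Pictures are saved under pics/ and viewed, at most 10 in all, crops included, and the job is handed in when it is done.

```bash
ls; mkdir -p pics; python3 - <<'E'
from workcell import env,jaws,kin,eyes
import cv2,numpy as np
ims=[]
for n in("scene","top"):
    p,d=eyes.read_camera(n); np.savez(f"/tmp/{n}.npz",p=p,d=d,E=eyes.camera_model(n)["extrinsics"]); m=eyes.camera_model(n)
    print(n,m["fx"],m["fy"],m["cx"],m["cy"],np.round(m["extrinsics"],3).tolist(), (d==0).mean())
    cv2.imwrite(f"pics/{n}0.png",cv2.resize(p,(800,600),interpolation=cv2.INTER_CUBIC))
print(eyes.camera_model("wrist"))
s=env.get_state();print(s["clock"],s["eef_pos"],s["eef_rot"],s["force"])
E
```

```text
pics
scene 352.4257987172051 352.4257987172051 258.203966085336 187.68146844724114 [[0.625, -0.517, 0.585, 0.065], [-0.781, -0.406, 0.475, -0.453], [-0.008, -0.753, -0.658, 0.623], [0.0, 0.0, 0.0, 1.0]] 0.0038299560546875
top 414.6658853877288 414.6658853877288 254.360329494744 194.96692146320402 [[0.007, -0.999, 0.045, 0.511], [-1.0, -0.006, 0.021, -0.059], [-0.021, -0.045, -0.999, 1.05], [0.0, 0.0, 0.0, 1.0]] 0.003987630208333333
{'fx': 309.3300851978851, 'fy': 309.3300851978851, 'cx': 261.2008441726808, 'cy': 191.26889875151994, 'T_tool_cam': array([[ 2.15775904e-05, -9.57943031e-01, -2.86958446e-01,
         7.35550234e-02],
       [ 9.99999943e-01,  1.17033784e-04, -3.15495535e-04,
         3.01964827e-04],
       [ 3.35810581e-04, -2.86958423e-01,  9.57942979e-01,
        -1.42486982e-01],
       [ 0.00000000e+00,  0.00000000e+00,  0.00000000e+00,
         1.00000000e+00]])}
0.1 [0.29108351 0.58053318 0.23046506] [[-8.93893567e-01  4.48278581e-01 -7.77324910e-04]
 [ 4.48279254e-01  8.93892169e-01 -1.58134637e-03]
 [-1.40390567e-05 -1.76201398e-03 -9.99998448e-01]] [ 0.9008955  -0.61523718 -0.48491181]
```

View pics/scene0.png

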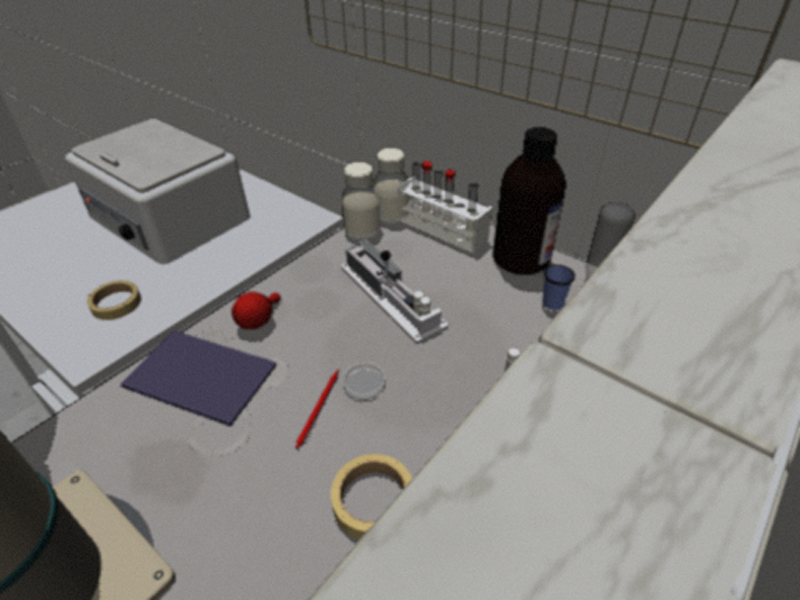

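View pics/top0.png

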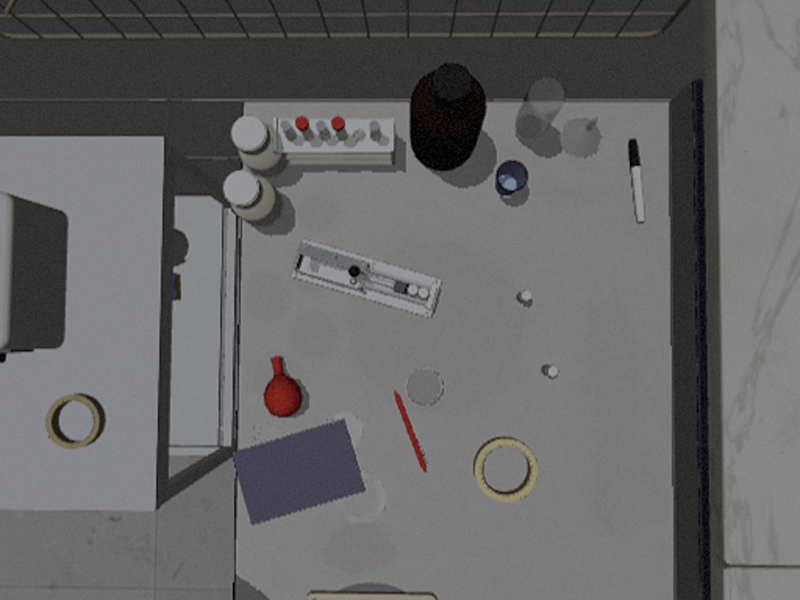

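Scene: the magazine lies at about (300–437, 240–317) in the top picture, with its rear to the left and the knob at (354,271). The loose vials are at (525,297) and (551,372). Next I'll get a rough fix from the top view, then take wrist views from two opposite yaws.

```bash
cat > h.py <<'E'
from workcell import env,jaws,kin,eyes
import cv2,numpy as np
def ray(m,T,uv,z):
    uv=np.atleast_2d(uv).astype(float)
    d=np.c_[(uv[:,0]-m["cx"])/m["fx"],(uv[:,1]-m["cy"])/m["fy"],np.ones(len(uv))]@T[:3,:3].T
    o=T[:3,3]; return o+d*((z-o[2])/d[:,2])[:,None]
def proj(m,T,P):
    c=(np.atleast_2d(P)-T[:3,3])@T[:3,:3]
    return np.c_[c[:,0]/c[:,2]*m["fx"]+m["cx"],c[:,1]/c[:,2]*m["fy"]+m["cy"]]
def Rdown(yx,yy):  # tool y axis horizontal direction, tool z down
    y=np.array([yx,yy,0.]);y/=np.linalg.norm(y);z=np.array([0,0,-1.]);return np.c_[np.cross(y,z),y,z]
def wrist(name):
    s=env.get_state();m=eyes.camera_model("wrist");p,d=eyes.read_camera("wrist")
    T=np.eye(4);T[:3,:3]=s["eef_rot"];T[:3,3]=s["eef_pos"];T=T@m["T_tool_cam"]
    np.savez(f"/tmp/{name}.npz",p=p,d=d,T=T);return m,T,p,d
E
python3 - <<'E'
from h import *
m=eyes.camera_model("top");T=m["extrinsics"];k=.64
knob=ray(m,T,np.array([354,271])*k,.078)[0]
f=ray(m,T,np.array([[424,293]])*k,.06)[0]
print("knob",knob,"vf",f)
v=ray(m,T,np.array([[525,295],[551,371]])*k,.052);print("vials",v)
ax=(knob-f)[:2];ax/=np.linalg.norm(ax);c=knob[:2]-.0236*ax;print(ax,c)
d=np.load("/tmp/top.npz")["d"]
for uv in [(730,300),(690,300),(420,20),(600,130),(540,110)]:
    u,w=int(uv[0]*k),int(uv[1]*k);z=d[w,u];P=T@np.r_[(u-m["cx"])/m["fx"]*z,(w-m["cy"])/m["fy"]*z,z,1];print(uv,np.round(P[:3],3))
sols={}
for s in(1,-1):
    R=Rdown(*(s*ax)); pos=np.r_[c+.01*ax,.17]-R[:,0]*0.02
    q=kin.solve_ik(pos,R);print(s,None if q is None else np.round(q,2))
    for nm,p in(("knob",[*knob[:2],.06]),("va",[*v[0,:2],.03]),("vb",[*v[1,:2],.03])):
        for a in(ax,np.array([-ax[1],ax[0]])):
            q=kin.solve_ik(np.array(p),Rdown(*(s*a)));print(nm,s*a,None if q is None else np.round(q,2))
E
```

```text
knob [0.60457402 0.02737579 0.078     ] vf [ 0.57311865 -0.07861314  0.06      ]
vials [[ 0.57147393 -0.23389549  0.052     ]
 [ 0.45543172 -0.27327773  0.052     ]]
[0.2845144  0.95867177] [0.59785948 0.00475113]
(730, 300) [ 0.547 -0.376  0.399]
(690, 300) [ 0.565 -0.478  0.064]
(420, 20) [ 0.896 -0.066  0.272]
(600, 130) [ 0.844 -0.363  0.006]
(540, 110) [ 0.827 -0.237  0.149]
1 [-0.08  0.65  0.04  1.67 -0.03  0.82  1.25]
knob [0.2845144  0.95867177] [-0.08  0.79 -0.03  1.78  0.03  0.58  1.16]
knob [-0.95867177  0.2845144 ] [ 0.16  0.82 -0.42  1.77  0.51  0.66  2.31]
va [0.2845144  0.95867177] [ 0.42  0.85 -0.13  1.75  0.19  0.56  1.46]
va [-0.95867177  0.2845144 ] [ 0.64  0.9  -0.49  1.74  0.64  0.67  2.64]
vb [0.2845144  0.95867177] [ 0.61  0.78 -0.19  1.99  0.34  0.4   1.44]
vb [-0.95867177  0.2845144 ] [ 1.    0.93 -0.82  1.98  1.05  0.74  2.36]
-1 [-0.54  0.73  0.76  1.79 -0.64  0.89 -1.34]
knob [-0.2845144  -0.95867177] [-0.48  0.9   0.67  1.79 -0.8   0.74 -1.24]
knob [ 0.95867177 -0.2845144 ] [-0.28  0.81  0.31  1.78 -0.4   0.61 -0.02]
va [-0.2845144  -0.95867177] [ 0.01  0.93  0.57  1.76 -0.76  0.68 -0.85]
va [ 0.95867177 -0.2845144 ] [ 0.22  0.86  0.21  1.75 -0.3   0.56  0.32]
vb [-0.2845144  -0.95867177] [ 0.23  0.82  0.39  2.   -0.69  0.46 -0.71]
vb [ 0.95867177 -0.2845144 ] [ 0.42  0.78  0.11  2.   -0.21  0.38  0.4 ]
```

```bash
python3 - <<'E'
from h import *
ax=np.array([.2845,.9587]);c=np.array([.598,.005])
for i,s in enumerate((1,-1)):
    R=Rdown(*(s*ax)); pos=np.r_[c+.01*ax,.17]-R[:,0]*0.02
    env.movep(pos,R); env.hold(.15)
    m,T,p,d=wrist(f"w{i}")
    cv2.imwrite(f"pics/w{i}.png",cv2.resize(p,(800,600),interpolation=cv2.INTER_CUBIC))
    print(env.get_state()["clock"])
E
```

```text
2.6583
4.8583
```

View pics/w0.png

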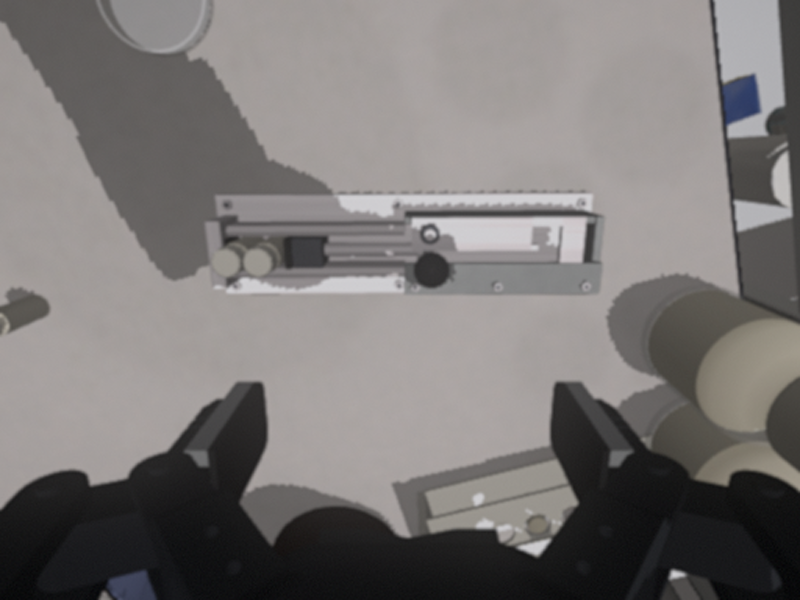

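View pics/w1.png

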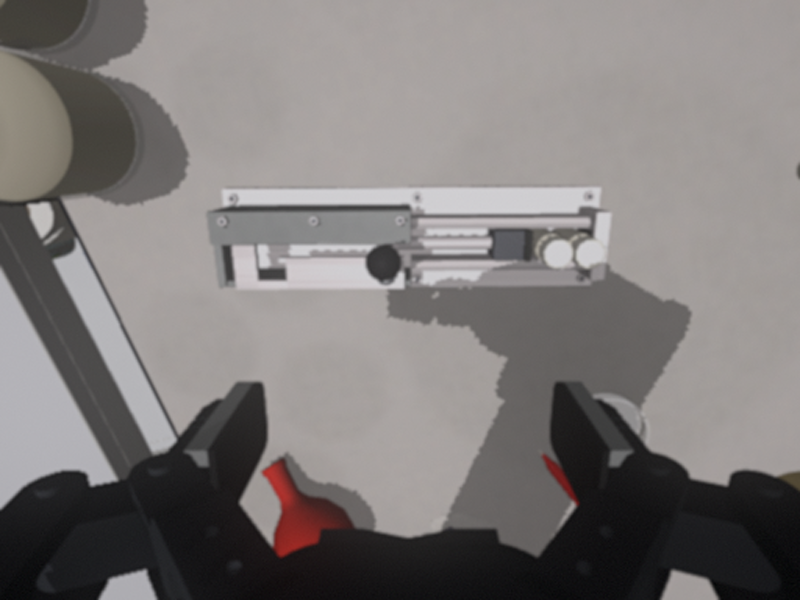

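Views w0 and w1 show the magazine level in the image. In w0 the ball is at (431,270) and the caps at (228,262) and (260,261). In w1 the ball is at (383,263) and the caps at (557,251) and (590,252). The stem is in its slot, and the catch plate is the white half.

```bash
python3 - <<'E'
from h import *
m=eyes.camera_model("wrist")
seeds={"ball":[(431,270),(383,263)],"vf":[(228,262),(590,252)],"vs":[(260,261),(557,251)]}
zz={"ball":(.078,9),"vf":(.06,7.5),"vs":(.06,7.5)}
for i in(0,1):
    f=np.load(f"/tmp/w{i}.npz");p,d,T=f["p"],f["d"],f["T"]
    H,W=d.shape;v,u=np.mgrid[:H,:W];P=np.stack([(u-m["cx"])/m["fx"]*d,(v-m["cy"])/m["fy"]*d,d],-1)@T[:3,:3].T+T[:3,3]
    roi=np.zeros((H,W),bool);roi[105:200,120:395]=1
    bench=P[...,2][roi&(P[...,2]<.004)&(d>0)];print("bench z",np.median(bench))
    for lo,hi in((.040,.0495),(.027,.036),(.003,.012)):
        M=(roi&(P[...,2]>lo)&(P[...,2]<hi)).astype(np.uint8)
        M=cv2.morphologyEx(M,cv2.MORPH_OPEN,np.ones((3,3),np.uint8))
        ps=P[M>0];c,wh,a=cv2.minAreaRect((ps[:,:2]*1000).astype(np.float32));print(i,lo,len(ps),np.round(c,1),np.round(wh,1),round(a,2),np.median(ps[:,2]).round(4))
    g=cv2.cvtColor(p,cv2.COLOR_BGR2GRAY)
    for n in seeds:
        x,y=[int(t*.64) for t in seeds[n][i]];r=16;s=8
        cr=cv2.resize(g[y-r:y+r,x-r:x+r],None,fx=s,fy=s,interpolation=cv2.INTER_CUBIC)
        pr=zz[n][1]/1000*m["fx"]/(T[2,3]-zz[n][0])*s/.97
        cs=cv2.HoughCircles(cr,cv2.HOUGH_GRADIENT,1,300,param1=80,param2=8,minRadius=int(pr*.85),maxRadius=int(pr*1.3))
        if cs is None: print(n,None);continue
        cx,cy,rr=cs[0,0];uv=np.array([(cx+.5)/s-.5+x-r,(cy+.5)/s-.5+y-r])
        print(n,uv.round(1),rr/s,ray(m,T,uv,zz[n][0])[0].round(4))
E
```

```text
bench z -0.0001709387532740081
0 0.04 4754 [604.7  21.6] [207.3  44.8] 73.82 0.0458
0 0.027 1923 [599.9  15.4] [212.8  37.8] 74.66 0.031
0 0.003 5785 [601.9  13.1] [234.3  63.9] 73.82 0.0079
ball None
vf None
vs None
bench z -0.0001380480751827784
1 0.04 4853 [603.8  20.3] [209.2  44.4] 73.85 0.0459
1 0.027 1898 [602.5  13.4] [214.2  38.3] 73.88 0.0311
1 0.003 5749 [601.6  12.6] [234.8  64.2] 73.74 0.008
ball [245.2 167.9] 11.3625 [0.6056 0.0262 0.078 ]
vf None
vs None
```

```bash
python3 - <<'E'
from h import *
m=eyes.camera_model("wrist");a=np.deg2rad(73.8);X=np.array([np.cos(a),np.sin(a)]);Y=np.array([-X[1],X[0]]);c=np.array([.60175,.01285])
q=lambda s:np.round(np.percentile(s,[1,3,50,97,99])*1000,1)
for i in(0,1):
    f=np.load(f"/tmp/w{i}.npz");p,d,T=f["p"],f["d"],f["T"]
    H,W=d.shape;v,u=np.mgrid[:H,:W];P=np.stack([(u-m["cx"])/m["fx"]*d,(v-m["cy"])/m["fy"]*d,d],-1)@T[:3,:3].T+T[:3,3]
    x=(P[...,:2]-c)@X;y=(P[...,:2]-c)@Y;z=P[...,2]
    near=(abs(x)<.13)&(abs(y)<.035)
    M=near&(abs(z-.046)<.002)&(x>-.02);print("housing x",q(x[M]),"y",q(y[M]))
    M=near&(abs(z-.040)<.002)&(x<-.08);print("stop x",q(x[M]),"y",q(y[M]))
    M=near&(z>.030)&(z<.033)&(x<-.02)&(x>-.09);print("rail y+",q(y[M&(y>0)]),"y-",q(y[M&(y<0)]))
    M=near&(z>.0585)&(z<.062)&(x<-.05);k,l=cv2.connectedComponents(M.astype(np.uint8));print("caps",q(x[M]),q(y[M]),k)
    M=near&(z>.0835)&(z<.09);print("ball top",M.sum(),x[M].mean()*1e3,y[M].mean()*1e3,z[M].max())
    M=near&(z>.048)&(z<.056)&(x>-.03)&(x<.04);print("screw",M.sum(),np.median(x[M])*1e3,np.median(y[M])*1e3)
    M=near&(z>.074)&(z<.09);print("ball",M.sum(),q(x[M]),q(y[M]))
E
```

```text
housing x [  2.5   5.3  57.1 106.5 110.4] y [-21.9 -21.   -3.9  21.   21.8]
stop x [-111.9 -111.8 -107.8  -90.9  -88.3] y [-19.2 -18.7   6.5  18.8  19.1]
rail y+ [ 2.5  4.9 12.4 14.8 14.9] y- [-15.2 -15.  -12.2  -3.3  -1.1]
caps [-101.3 -100.6  -85.   -71.4  -70.8] [-7.7 -6.9  0.1  6.8  7.5] 3
ball top 258 14.35946976276364 0.30698267546255414 0.08783786410965236
screw 140 14.485687006373658 13.401454127842674
ball 420 [ 5.7  6.5 14.  21.8 22.6] [-7.8 -6.8  1.5  8.   8.5]
housing x [  2.5   5.2  56.6 106.2 110. ] y [-21.7 -21.2  -7.   20.8  21.7]
stop x [-112.7 -112.3 -108.3  -91.6  -88.8] y [-19.2 -18.6  -6.4  18.8  19.5]
rail y+ [ 1.1  3.8 12.4 14.8 14.9] y- [-15.1 -14.8 -12.4  -4.2  -1.4]
caps [-101.9 -101.1  -87.7  -71.8  -71. ] [-7.7 -7.  -0.3  6.5  7.3] 3
ball top 259 13.759370066507362 -0.21996548098688762 0.08815568965251883
screw 40 10.602948109890828 15.991448012838868
ball 426 [ 5.6  6.3 13.7 21.5 22.2] [-8.5 -8.1 -1.3  6.7  7.8]
```

```bash
cat >> h.py <<'E'
_a=np.deg2rad(73.8);X=np.array([np.cos(_a),np.sin(_a),0]);Y=np.array([-X[1],X[0],0]);O=np.array([.60175,.01285,0])-.0095*X
W=lambda x,y,z:O+x*X+y*Y+np.array([0,0,z])
def mag():
    s=env.get_state();r=s["eef_pos"]-O;f=s["force"]
    return f"t={s['clock']:.2f} mag=({r@X*1e3:.1f},{r@Y*1e3:.1f},{r[2]*1e3:.1f}) F=({f@X:.1f},{f@Y:.1f},{f[2]:.1f}) w={s['width']*1e3:.1f} ff={np.round(s['finger_force'],1)}"
RK=Rdown(X[0],X[1])
E
python3 - <<'E'
from h import *
jaws.gripper_to(.040,20)
env.movep(W(.0286,0,.12),RK);print(mag())
env.line_to(W(.0286,0,.060),RK,speed=.1);env.hold(.1);print(mag())
jaws.gripper_to(.0,20);env.hold(.1);print(mag())
env.line_to(W(.0736,0,.060),RK,speed=.05);print(mag())
print(env.line_to(W(.105,0,.060),RK,speed=.012,contact_N=7),mag())
E
```

```text
t=6.97 mag=(27.8,0.5,119.4) F=(-0.2,0.1,0.1) w=39.7 ff=0.0
t=7.82 mag=(29.0,-0.6,60.8) F=(0.7,-0.4,-0.4) w=39.8 ff=0.0
t=8.25 mag=(26.9,-0.7,60.7) F=(-4.4,-0.2,5.3) w=16.4 ff=19.4
t=9.30 mag=(70.5,-0.9,60.7) F=(-6.2,-0.8,6.7) w=15.9 ff=19.6
True t=11.30 mag=(91.2,-1.4,60.7) F=(-9.4,-0.4,8.8) w=16.1 ff=19.8
```

```bash
python3 - <<'E'
from h import *
env.hold(.1);print(mag())
print(env.line_to(W(.103,0.0008,.061),RK,speed=.012,contact_N=8),mag())
env.hold(.2);print(mag())
E
```

```text
t=11.40 mag=(89.8,-1.6,60.7) F=(-6.7,1.2,10.3) w=16.1 ff=19.7
False t=12.37 mag=(94.5,-0.3,60.8) F=(-14.3,-0.7,5.8) w=16.6 ff=19.9
t=12.57 mag=(94.5,-0.3,60.7) F=(-13.5,-0.6,7.0) w=16.0 ff=19.9
```

```bash
python3 - <<'E'
from h import *
for xc in(.100,.097):
    env.line_to(W(xc,0.001,.061),RK,speed=.03);env.hold(.15);print(mag())
for th in(.12,.24,.36,.46):
    r=env.line_to(W(.097,.001+.056*np.sin(th),.061-.056*(1-np.cos(th))),RK,speed=.03,contact_N=10);print(th,r,mag())
    if r:break
env.hold(.1);print(mag())
m,T,p,d=wrist("w2");cv2.imwrite("pics/w2.png",cv2.resize(p[60:300,150:470],(800,600),interpolation=cv2.INTER_CUBIC))
E
```

```text
t=12.97 mag=(94.2,0.4,60.8) F=(-9.3,0.5,4.3) w=16.3 ff=19.7
t=13.37 mag=(92.0,0.5,60.8) F=(-8.9,-0.5,3.8) w=16.0 ff=19.6
0.12 False t=13.74 mag=(92.1,7.4,60.3) F=(-8.6,-0.3,3.1) w=16.2 ff=19.6
0.24 False t=14.12 mag=(92.1,14.1,58.9) F=(-8.1,-1.0,1.4) w=15.8 ff=19.6
0.36 False t=14.49 mag=(92.1,20.8,56.7) F=(-7.8,-0.1,0.2) w=16.4 ff=19.6
0.46 False t=14.82 mag=(92.1,25.9,54.5) F=(-9.5,-1.5,0.9) w=16.3 ff=19.6
t=14.93 mag=(92.1,25.8,54.5) F=(-8.5,-0.7,0.5) w=16.3 ff=19.6
```

View pics/w2.png

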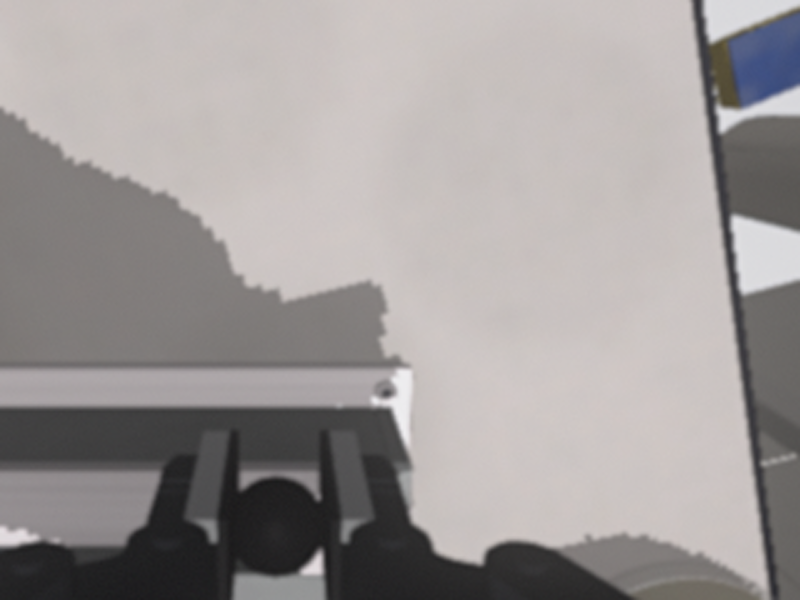

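View w2 shows the ball at about (275,525) in the crop, between the pads and swung over the +y plate. The swing met no resistance. Now I'll let it forward behind the lip.

```bash
python3 - <<'E'
from h import *
z=.061-.056*(1-np.cos(.47))
for xc in(.092,.089,.087,.085,.083,.081):
    env.line_to(W(xc,.0265,z),RK,speed=.02);env.hold(.05);print(mag())
    if abs(env.get_state()["force"]@X)<1.2: break
E
```

```text
t=15.43 mag=(87.0,26.3,54.3) F=(-8.5,-1.1,-0.1) w=16.5 ff=19.6
t=15.78 mag=(84.1,26.2,54.3) F=(-7.3,-1.2,0.7) w=16.1 ff=19.6
t=16.07 mag=(83.2,26.1,54.4) F=(-6.5,-1.6,-0.2) w=16.1 ff=19.6
t=16.38 mag=(83.2,26.0,54.5) F=(-4.9,-3.1,-3.0) w=16.0 ff=19.6
t=16.68 mag=(83.0,26.0,54.6) F=(-2.4,-5.1,-7.9) w=16.1 ff=19.6
t=16.98 mag=(82.7,26.2,55.0) F=(2.2,-4.7,-10.2) w=16.1 ff=19.7
```

```bash
cat >> h.py <<'E'
RV=Rdown(-Y[0],-Y[1])
def cloud(m,T,d):
    H,Wd=d.shape;v,u=np.mgrid[:H,:Wd];return np.stack([(u-m["cx"])/m["fx"]*d,(v-m["cy"])/m["fy"]*d,d],-1)@T[:3,:3].T+T[:3,3]
E
python3 - <<'E'
from h import *
z=.061-.056*(1-np.cos(.47))
env.line_to(W(.0825,.0258,z),RK,speed=.03);env.hold(.05);print(mag())
jaws.gripper_to(.040,20);env.hold(.3);print(mag())
env.line_to(W(.0825,.0258,.125),RK,speed=.15)
env.movep(W(.0,0.0,.17),RV);env.hold(.1);print(mag())
m,T,p,d=wrist("w3");cv2.imwrite("pics/w3.png",cv2.resize(p,(800,600),interpolation=cv2.INTER_CUBIC))
P=cloud(m,T,d);r=P-O;x=r@X;y=r@Y;z=P[...,2]
M=(z>.066)&(z<.09)&(abs(y)<.05)&(x>.03)&(x<.12)
print("ball",M.sum(),x[M].mean(),y[M].mean(),z[M].max())
M=(z>.034)&(z<.037)&(abs(y)<.008)&(x<.04)&(x>-.055);print("follower top?",M.sum(),np.percentile(x[M],[2,50,98]) if M.any() else 0)
M=(z>.057)&(z<.063)&(abs(y)<.012)&(x<-.03);print("caps",M.sum(),np.percentile(x[M],[1,50,99]),np.median(y[M]))
env.movep(np.array([.50,-.21,.2]),RV);env.hold(.1);print(mag())
m,T,p,d=wrist("w4");P=cloud(m,T,d);z=P[...,2]
M=((z>.048)&(z<.056)&(P[...,1]<-.15)&(P[...,1]>-.33)&(P[...,0]>.38)&(P[...,0]<.65)).astype(np.uint8)
n,l,st,_=cv2.connectedComponentsWithStats(M)
for i in range(1,n):
    if st[i,4]>15:
        q=P[l==i];print(st[i,4],q.mean(0).round(4),np.ptp(q,0).round(4),((q.max(0)+q.min(0))/2).round(4))
E
```

```text
t=17.27 mag=(82.8,26.1,55.0) F=(0.3,-3.8,-7.1) w=16.0 ff=19.8
t=17.93 mag=(82.5,25.8,55.0) F=(0.1,0.6,-1.0) w=39.9 ff=0.0
t=19.66 mag=(0.6,0.7,169.2) F=(-0.5,0.6,-0.1) w=39.8 ff=0.0
ball 496 0.08257360063353766 0.024084266587142047 0.08240360036939273
follower top? 187 [-0.00088685  0.00460869  0.01953257]
caps 452 [-0.09216389 -0.07606198 -0.06084858] -0.0004952500114012097
t=20.75 mag=(-230.2,35.0,199.8) F=(0.5,-1.0,-0.1) w=40.1 ff=0.0
214 [ 0.5724 -0.2368  0.0517] [0.0158 0.0158 0.0055] [ 0.5726 -0.2373  0.0509]
180 [ 0.4571 -0.2764  0.0516] [0.016  0.0154 0.0056] [ 0.4565 -0.277   0.0509]
```

View pics/w3.png

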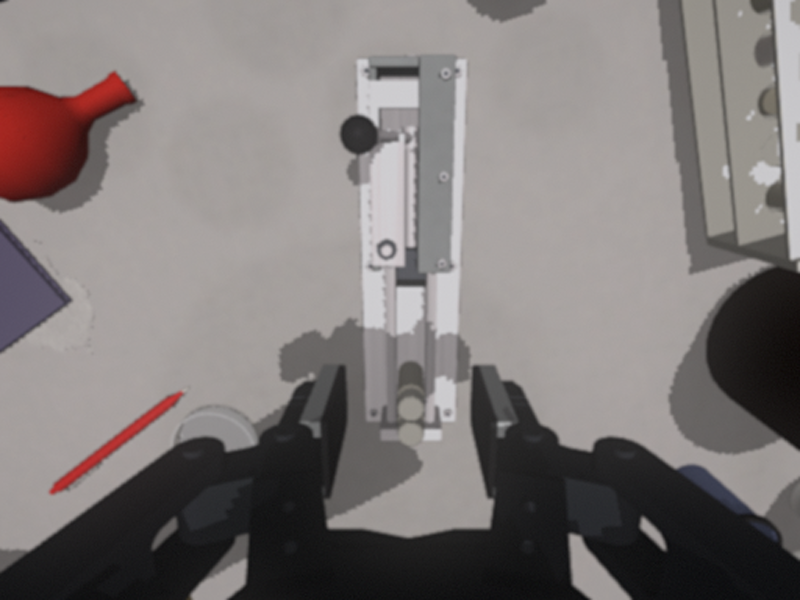

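View w3 shows the follower parked: ball at (358,133) over the +y side, stem in the notch, follower back by the housing, and two vials at the stop. Now the first vial.

```bash
cat >> h.py <<'E'
def load(v,mx):
    jaws.gripper_to(.040,20)
    env.movep(np.array([*v,.10]),RV)
    env.line_to(np.array([*v,.028]),RV,speed=.1);env.hold(.1);print("at vial",env.get_state()["eef_pos"].round(4))
    jaws.gripper_to(0,20);print(mag())
    h=env.get_state()["eef_pos"][2]
    env.line_to(np.array([*v,.125]),RV,speed=.15)
    env.movep(W(mx,0,.125),RV)
    e=np.zeros(3)
    for z in(.125,.078):
        env.line_to(W(mx,0,z)+e,RV,speed=.1);env.hold(.15)
        e=e+W(mx,0,z)-env.get_state()["eef_pos"];print(mag(),e.round(4))
    e[2]=0
    print(env.line_to(W(mx,0,h+.0075)+e,RV,speed=.04,contact_N=5),mag())
E
python3 - <<'E'
from h import *
load((.5726,-.2372),-.048)
m,T,p,d=wrist("w5");cv2.imwrite("pics/w5.png",cv2.resize(p[180:384,110:410],(800,544),interpolation=cv2.INTER_CUBIC))
E
```

```text
at vial [ 0.5733 -0.2374  0.0288]
t=22.88 mag=(-238.8,-42.2,28.6) F=(0.4,0.8,3.4) w=15.9 ff=21.5
t=24.88 mag=(-48.9,-0.3,125.0) F=(-0.3,-0.6,-1.0) w=16.0 ff=21.2 [-0.     0.001  0.   ]
t=25.65 mag=(-47.0,-0.4,78.8) F=(0.4,-0.8,0.7) w=16.0 ff=21.2 [-0.0006  0.0001 -0.0007]
True t=26.65 mag=(-48.2,0.6,36.5) F=(-0.1,-0.7,5.1) w=16.1 ff=21.6
```

View pics/w5.png

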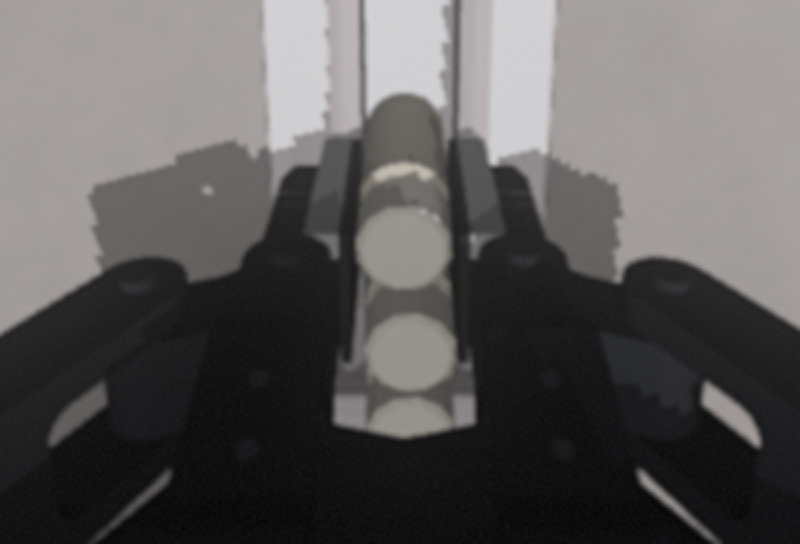

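View w5 shows the vial down in the track between the rails, with its cap at (403,247) and the two others behind it. The TCP height matches the floor, so I'll release and load the second one.

```bash
python3 - <<'E'
from h import *
jaws.gripper_to(.036,20);env.hold(.1);print(mag())
s=env.get_state()["eef_pos"];env.line_to(s+[0,0,.09],RV,speed=.12)
load((.4569,-.2767),-.0275)
E
```

```text
t=27.13 mag=(-48.3,1.2,35.7) F=(-0.1,-0.5,0.7) w=36.2 ff=0.0
at vial [ 0.4575 -0.2769  0.0287]
t=30.58 mag=(-309.1,58.0,28.6) F=(0.3,0.7,4.6) w=16.0 ff=21.5
t=32.89 mag=(-28.2,-0.2,125.1) F=(0.2,0.0,-0.1) w=15.8 ff=21.2 [ 0.      0.0007 -0.0001]
t=33.67 mag=(-26.6,-0.4,78.6) F=(-0.1,-0.0,-0.7) w=16.2 ff=21.2 [-0.0006 -0.     -0.0007]
True t=34.66 mag=(-27.7,0.5,36.6) F=(0.2,-0.1,5.4) w=16.2 ff=21.6
```

```bash
python3 - <<'E'
from h import *
jaws.gripper_to(.036,20);env.hold(.1)
s=env.get_state()["eef_pos"];env.line_to(s+[0,0,.09],RV,speed=.12)
env.movep(W(.065,.0,.16),RK);env.hold(.3);print(mag())
m,T,p,d=wrist("w6");cv2.imwrite("pics/w6.png",cv2.resize(p[60:260,60:360],(800,533),interpolation=cv2.INTER_CUBIC))
P=cloud(m,T,d);r=P-O;x=r@X;y=r@Y;z=P[...,2]
M=(z>.066)&(z<.09)&(abs(y)<.05)&(x>.03)&(x<.12);print("ball",M.sum(),x[M].mean(),y[M].mean(),z[M].max())
M=((z>.056)&(z<.064)&(abs(y)<.014)&(x<0)).astype(np.uint8);n,l,st,_=cv2.connectedComponentsWithStats(M)
for i in range(1,n):
    k=l==i
    if k.sum()>20: print(k.sum(),x[k].mean().round(4),y[k].mean().round(4),np.median(z[k]).round(4))
E
```

```text
t=37.32 mag=(64.7,0.0,159.9) F=(0.1,-0.0,0.4) w=36.2 ff=0.0
ball 438 0.08267734527073912 0.026031220875837927 0.08252371602529021
315 -0.0469 0.0015 0.0597
310 -0.0271 0.0015 0.0598
640 -0.0756 0.0004 0.0597
```

View pics/w6.png

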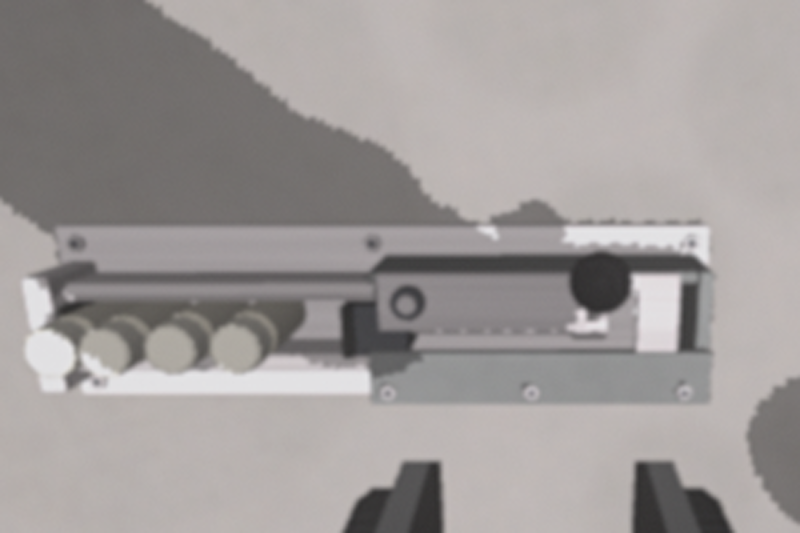

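View w6 shows all four vials upright in the track, with caps at about (50–243, 345), and the knob still parked at (600,282). The depth puts the caps at z≈60 mm, so the vials stand on the floor. Now I'll free the knob and ease the follower forward.

```bash
python3 - <<'E'
from h import *
zz=lambda th:.061-.056*(1-np.cos(th))
env.movep(W(.085,.0258,.12),RK)
env.line_to(W(.085,.0258,zz(.47)),RK,speed=.1);env.hold(.15);print(mag())
jaws.gripper_to(0,20);env.hold(.1);print(mag())
print(env.line_to(W(.097,.0262,zz(.47)),RK,speed=.025,contact_N=12),mag());env.hold(.15);print(mag())
x=(env.get_state()["eef_pos"]-O)@X
if .0905<x<.094:
    for th in(.36,.24,.12,0.02):
        r=env.line_to(W(.097,.001+.056*np.sin(th),zz(th)),RK,speed=.03,contact_N=10);print(th,r,mag())
        if r:break
E
```

```text
t=38.64 mag=(85.3,25.3,55.7) F=(0.5,0.4,0.2) w=35.9 ff=0.0
t=39.05 mag=(83.1,25.9,55.4) F=(-4.6,0.7,5.6) w=16.0 ff=19.4
False t=39.68 mag=(92.8,25.9,55.3) F=(-8.2,0.2,6.7) w=16.4 ff=19.7
t=39.83 mag=(92.6,25.9,55.3) F=(-8.3,1.4,7.4) w=16.1 ff=19.7
0.36 False t=40.18 mag=(92.3,21.7,57.3) F=(-6.7,3.5,5.3) w=16.1 ff=19.6
0.24 False t=40.56 mag=(92.1,14.8,59.0) F=(-8.1,2.4,4.2) w=16.3 ff=19.6
0.12 False t=40.93 mag=(91.9,8.0,60.0) F=(-8.1,1.1,2.9) w=16.3 ff=19.7
0.02 False t=41.27 mag=(91.8,2.4,60.4) F=(-8.0,1.8,3.2) w=15.8 ff=19.7
```

```bash
python3 - <<'E'
from h import *
env.line_to(W(.097,-.0005,.061),RK,speed=.02);env.hold(.1);print(mag())
r=env.line_to(W(.088,-.0005,.061),RK,speed=.02,contact_N=8);print(r,mag())
if not r:
    r=env.line_to(W(.068,-.0003,.061),RK,speed=.04,contact_N=8);env.hold(.1);print(r,mag())
    for xc in np.arange(.066,.049,-.001):
        r=env.line_to(W(xc,-.0003,.061),RK,speed=.015);env.hold(.05);print(mag())
        if env.get_state()["force"]@X>-1.5: break
E
```

```text
t=41.65 mag=(91.8,-0.2,60.3) F=(-8.5,0.7,2.4) w=16.2 ff=19.7
False t=42.25 mag=(82.9,-0.2,60.3) F=(-8.3,1.2,2.8) w=16.1 ff=19.7
False t=43.00 mag=(63.4,0.0,60.4) F=(-6.9,1.1,-0.0) w=16.3 ff=19.7
t=43.33 mag=(61.9,0.1,60.4) F=(-6.2,0.6,0.3) w=15.9 ff=19.6
t=43.63 mag=(61.1,0.1,60.4) F=(-5.8,0.0,0.4) w=16.0 ff=19.6
t=43.93 mag=(60.3,0.1,60.4) F=(-6.0,0.2,0.2) w=15.9 ff=19.6
t=44.23 mag=(59.6,0.1,60.4) F=(-6.3,0.4,-0.9) w=16.5 ff=19.6
t=44.53 mag=(58.8,0.1,60.4) F=(-5.9,1.1,-0.6) w=16.4 ff=19.6
t=44.83 mag=(58.0,0.1,60.4) F=(-6.2,-0.0,-0.7) w=16.0 ff=19.6
t=45.13 mag=(57.7,0.1,60.4) F=(-6.5,1.2,-0.7) w=16.2 ff=19.6
t=45.43 mag=(57.7,0.1,60.5) F=(-5.3,0.2,-3.8) w=16.5 ff=19.6
t=45.73 mag=(57.6,0.1,60.5) F=(-4.3,0.9,-5.9) w=16.1 ff=19.6
t=46.03 mag=(57.4,0.1,60.6) F=(-1.0,0.1,-9.8) w=15.9 ff=19.7
```

```bash
python3 - <<'E'
from h import *
jaws.gripper_to(.036,20);env.hold(.2);print(mag())
s=env.get_state()["eef_pos"];env.line_to(s+[0,0,.08],RK,speed=.12)
env.movep(W(.02,-.02,.17),RK);env.hold(.2);print(mag())
m,T,p,d=wrist("w7");cv2.imwrite("pics/w7.png",cv2.resize(p[60:260,100:400],(800,533),interpolation=cv2.INTER_CUBIC))
P=cloud(m,T,d);r=P-O;x=r@X;y=r@Y;z=P[...,2]
M=(z>.0835)&(z<.09)&(abs(y)<.05)&(x>.03)&(x<.12);print("ball",M.sum(),x[M].mean(),y[M].mean(),z[M].max())
M=(z>.058)&(z<.064)&(abs(y)<.014)&(x<0);print("caps",np.percentile(x[M],[1,50,99]),np.median(y[M]),np.percentile(z[M],[5,50,95]))
E
```

```text
t=46.56 mag=(57.4,-0.5,61.4) F=(-0.0,-0.3,0.2) w=35.9 ff=0.0
t=47.89 mag=(20.9,-18.8,169.0) F=(0.2,0.0,0.1) w=36.1 ff=0.0
ball 246 0.05728556787932286 0.0022427363310247492 0.08813153814148772
caps [-0.09159215 -0.05929145 -0.02796141] 0.0005866651446122566 [0.058537   0.05982269 0.06098679]
```

View pics/w7.png

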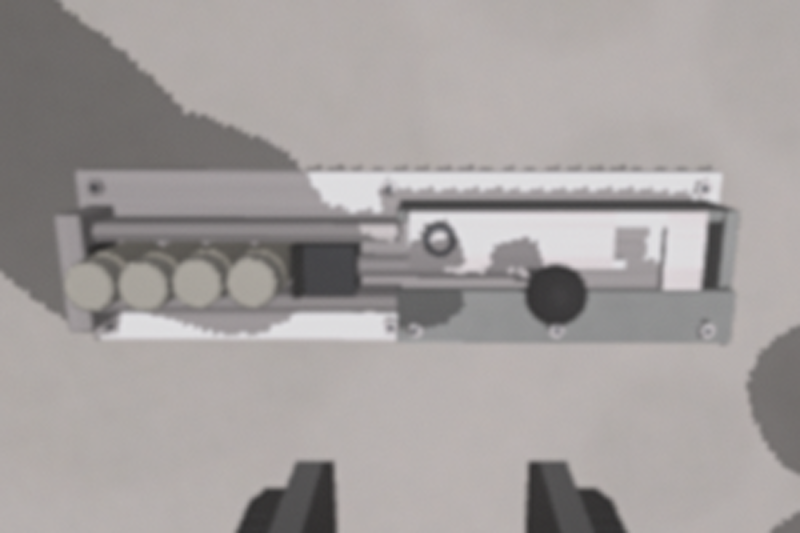

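View w7 shows the four caps in a tight row at (92–252, 283), the black follower pressed against them, and the knob upright at (556,295). That puts the slide at about 0.0337.

```bash
python3 -c "
from h import *
print(env.hand_in())"
```

```text
the job is handed in; nothing more can be done
None
```

I reloaded the magazine and handed the job in at about 48 s: four vials stand upright in a row against the front stop, and the follower rests on them at about 0.034 m with the knob upright; the hand-in call gave no verdict.

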